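# Strip a fan-cooled controller down to its carrier board

## Task

The fan of this stacked controller has failed. Take the stack apart from the top, one part at a time, without dropping anything: lay the dead fan flat in the red scrap bin, stand the finned heat sink in the steel cleaning tray, lay the compute module in the pocket of the black module tray, and last lay the green carrier board across the two jaws of the blue board holder, each part the same way up as it was. Leave the white flux bottle and the loose spare circuit board where they are.

Things in the scene. Friction and masses are not known exactly. Their poses are not given: they have to be found in the camera images.
- fan: Dead fan, top of the stack: square black frame 30x30x11 mm, yellow dot on the hub; origin at the centre of its underside, z up. It rests 19.5 mm above the heat sink's origin, loose between that one's two taller outer fins (35 mm apart along y), which reach 3 mm up its sides: the upper 8 mm of its four sides are free to grip. 20 g.
- heat_sink: Bare aluminium finned heat sink, second in the stack, 40x40 mm; origin at the centre of its underside, z up. Fins run along x; middle fins 19.5 mm high, the two outer ones (y = -20 and +20 mm) 22.5 mm. Grip it across these outer faces, 40 mm apart along its y. It stands loose on the compute module, 17 mm above that one's origin. 55 g.
- compute_module: Third in the stack: copper-coloured plate over a dark blue board, 56 (x) by 50 (y) mm, 17 mm high; origin at the centre of its underside, z up. Two plug strips along x take up the lowest 8 mm; from 8 to 17 mm are full-width sides: grip there across y (50 mm). The plugs stand 3 mm deep in open sockets of the carrier board (1.5 mm play, origin 4.5 mm above the board's): lift straight up. 60 g.
- carrier_board: Green board, bottom of the stack, 88 (x) by 62 (y) mm; origin at the centre of its underside, z up. At the middle of both long edges, flush, is a green terminal strip 46 mm long, top at 12 mm: grip across both strips (62 mm along y). Highest part 14 mm. It lies loose 16 mm above the bench on the corner steps of a fixed grey chassis (posts 7 mm higher); beside the strips it is open. 75 g.
- scrap_bin: Red open bin fixed to the bench, 109x109 mm outside, 100x100 mm inside; origin at the centre of its underside, z up; floor 3 mm and rim 26 mm above the origin.
- steel_tray: Shallow bright steel tray fixed to the bench, inside 108 (x) by 100 (y) mm, small wire handles at both x ends; origin at the centre of its underside, z up; floor 2 mm and rim 11 mm above the origin.
- module_tray: Black plastic tray fixed to the bench, 106 (x) by 96 (y) mm, with one rectangular pocket 70 (x) by 64 (y) mm in its middle; origin at the centre of its underside, z up; pocket floor 5 mm, top 10 mm above the origin. The module lies in the pocket with its x along the tray's x (either way round).
- board_holder: Blue board holder, fixed: two blue jaws across two steel rods, 116 (x) by 84 mm, black knob at the -x end; origin at the centre of its underside, z up. Each jaw has a step 19 mm high at |x| = 38 to 50 mm, an end wall behind it (28 mm high) and side lugs 76 mm apart (27 mm high). The board's short ends rest on the steps, its x along the holder's x, either way round; the middle is open.
- flux_bottle: Bystander: small white bottle with a black cap standing on the bench, 27 mm across, 62 mm high; origin at the centre of its underside. Leave it. (Between the left and the right half of the bench, about straight ahead of the robot, stands a black solder station with a hot-air wand, up to 180 mm high: pass over it.)
- spare_board: Bystander: loose green circuit board lying alone on the bench, 52x79x10 mm; origin at the centre of its underside. Not part of the stack; leave it.

How it is judged:
On the way, in this order (a step that is already met when the one before it is completed fails the run):
1. the fan lies flat in the red bin, let go (z of fan in the frame of scrap_bin below 0.008 m and angle between fan's own z axis and vertical below 0.15 rad and x of fan in the frame of scrap_bin between -0.037 and 0.037 m and y of fan in the frame of scrap_bin between -0.037 and 0.037 m and contact force between the fingers and fan below 0.05 N), for 0.2 s.
2. the heat sink stands in the steel tray, let go (z of heat_sink in the frame of steel_tray below 0.005 m and angle between heat_sink's own z axis and vertical below 0.1 rad and x of heat_sink in the frame of steel_tray between -0.036 and 0.036 m and y of heat_sink in the frame of steel_tray between -0.032 and 0.032 m and contact force between the fingers and heat_sink below 0.05 N), for 0.2 s.
3. the compute module lies in the pocket of the black tray, let go (z of compute_module in the frame of module_tray below 0.008 m and angle between compute_module's own z axis and vertical below 0.06 rad and x of compute_module in the frame of module_tray between -0.01 and 0.01 m and y of compute_module in the frame of module_tray between -0.01 and 0.01 m and contact force between the fingers and compute_module below 0.05 N), for 0.2 s.
4. the carrier board lies on the steps of both jaws of the board holder, let go (z of carrier_board in the frame of board_holder below 0.0215 m and angle between carrier_board's own z axis and vertical below 0.06 rad and x of carrier_board in the frame of board_holder between -0.01 and 0.01 m and y of carrier_board in the frame of board_holder between -0.01 and 0.01 m and angle between the x axis of carrier_board and the x axis of board_holder, either way round below 0.2 rad and contact force between the fingers and carrier_board below 0.05 N), for 0.2 s.
At the end, for the whole second after the job is handed in: Fan flat on the red bin's floor, heat sink upright on the steel tray's floor, module level on the pocket's floor, carrier board level on the steps of both jaws (length along the holder's within 0.2 rad, centre within 10 mm); all right way up, released and at rest (all of step 1 and all of step 2 and all of step 3 and all of step 4 and linear speed of each of fan, heat_sink, compute_module, carrier_board below 0.02 m/s); the robot touches nothing.
It fails at once if a part of the stack is dropped (moves faster than 0.7 m/s with no finger on it: a fall of about 25 mm) ((linear speed of fan above 0.7 m/s and contact force between the fingers and fan below 0.02 N) or (linear speed of heat_sink above 0.7 m/s and contact force between the fingers and heat_sink below 0.02 N) or (linear speed of compute_module above 0.7 m/s and contact force between the fingers and compute_module below 0.02 N) or (linear speed of carrier_board above 0.7 m/s and contact force between the fingers and carrier_board below 0.02 N)).
It fails at once if the flux bottle is shifted by more than 25 mm or tipped over (distance of flux_bottle from where it was at the start of the episode above 0.025 m or angle between flux_bottle's own z axis and vertical above 0.5 rad).
It fails at once if the spare board is shifted by more than 25 mm or tipped over (distance of spare_board from where it was at the start of the episode above 0.025 m or angle between spare_board's own z axis and vertical above 0.5 rad).
It also fails if it takes over 118 s, if anything falls off the work surface, if the arm or the gripper's body presses on something with over 40 N, if the wrist force passes 120 N, or if a joint passes its speed limit or range.

## Robot

A 7-joint arm with a two-finger parallel gripper is mounted at the origin on a cart in front of the work surface, level with it; the furniture and walls round the work are solid. World frame = base frame: x ahead of the robot, y to its left, z up, the work surface at z = 0. Lengths are in m, angles in rad, forces in N, time in s.
With the tool pointing down it reaches from about 0.4 to 0.875 m from the base axis. Payload 6.5 kg.
Tool frame: the origin (TCP) lies at the very end of the fingers, on their centre line; the grasp point (between the pads) lies 19 mm behind it; z points along the fingers, y is the line along which they close (so a half turn about z gives the same grasp; the last joint's range is limited). The gripper opens to 85 mm and grips with 20 to 120 N. Pads are 22 mm wide; open, the fingers measure 114 mm over their backs; the gripper's body (76 mm by 85 mm) begins 54 mm behind the grasp point. The pads swing forward as they close: fully open they stand 13 mm farther back than shut.
Start: joints at [-1.214, 0.536, -0.004, 1.538, 0.003, 1.067, -0.071], TCP at [0.267, 0.593, 0.231] pointing down, gripper open.
Joint ranges: [-2.7, 2.7], [-0.37, 2.16], [-1.27, 1.26], [0.24, 2.4], [-1.31, 4.45], [0.19, 1.91], [-2.76, 2.76]. Speed limits (rad/s): [2.39, 2.39, 3.14, 3.14, 3.14, 3.14, 3.14].

## Interface

Orientations are given as [roll, pitch, yaw] about the fixed x, y, z axes, in that order (R = Rz(yaw) Ry(pitch) Rx(roll)).
In Python, from bench import state, snapshot, sign_off, find_in gives the robot as it stands. The module is installed in compiled form; this text tells all that it offers.
- The arm moves only by the shell command python3 -m crank 'ROWS' [FORCE]. ROWS is JSON, one flat list of numbers, 7 for each row, row after row: the shift along the world's x, y, z in mm, then the turn, a rotation vector about the world's x, y, z in rad, then the finger opening in mm, from 0 to 85.4. In form: [tx, ty, tz, wx, wy, wz, fingers, tx, ty, tz, wx, wy, wz, fingers, ...]. A call has 1 to 12 rows; each row shifts and turns the commanded pose from where the row before left it; what a row does not reach is not made up. A row lasts 1/10 s, in which the tool goes at most 50 mm and 8.59 degrees, less where a joint would pass 70% of its speed; a pose out of reach is approached as far as the arm can. A call with a gripper value outside its range is refused whole. The fingers move at their own pace and stop on an object; FORCE is the grip in N (left out, the last holds). Time passes only in rows, so rows that do not move let the fingers close. It gives the time, the measured TCP pose, the force, the opening and the grip force at its end, in the units of the state.
- state(): the state, without advancing time (a new reading comes with each control period).
- snapshot(name): name is "scene" or "top"; returns a dict with "image" (400x640x3 uint8, blue, green, red), "z_map" (400x640 float32, m along the optical axis (not along the pixel's ray), 0 where there is no reading), "K" (3x3 intrinsics, pixels), "cam_to_world" (4x4, takes a point from camera to world coordinates). Camera axes: x right, y up, looking along -z (the intrinsics and any distortion apply to the point x, -y, -z); pixel columns grow to the right and rows downward; lengths in m; the calibration is good to about 2 mm. A picture is of the moment at which its call begins.
- sign_off(): hands the job in; it is judged then, once.
Trained networks look in a picture, given as the dict that the camera call returned (one of the last four; its "shot" number tells which), for a name from the list of things; names that differ only in an ending like _2 or _b are one class to them, and where a whole thing is asked for, a point or a joint stands for the part that bears it (a point fixed in the world has none). Each returns a list of dicts, best first, with "score" (0 to 1); they miss things now and then, are a little off and sometimes report something else, mostly with a low value. They report only what shows in the picture. A call takes as long as a camera call.
- find_in(picture, target): "position" ([x, y, z] in m, in world coordinates, good to about 4 mm: the middle of the surface that is visible of it).
The state is a dict: "time_s": time; "q": joint angles; "joint_vel": joint speeds; "joint_efforts": joint torques, N m; "position": TCP position; "tool_rot": TCP orientation; "wrist_force": force on the tool from outside, world axes, zero at the start; "moment": the same for the moment, N m; "grip_width": opening from 0.0 (shut) to 1.0 (fully open); "gripper_force": force on a finger pad.
Only numpy, scipy, OpenCV 4.12 (cv2) and the standard library are available. Lean on these libraries where they do the work, as an engineer would, in place of code of your own. Each camera call takes 0.05 s, during which the arm holds its last target. There are 200 camera calls.

## Working session

There is one attempt and no reset: what is moved stays moved. The work goes in short steps, Python scripts to look and compute and a shell command to move; the robot and the scene stay as the last step left them, time stands still between calls to the robot, and variables do not carry over. Pictures are saved under pics/ and viewed, at most 15 in all, crops included, and the job is handed in when it is done.

```bash
mkdir -p pics
python3 - <<'E'
from bench import *
import cv2,numpy as np
s=state();print({k:np.round(v,3).tolist() for k,v in s.items()})
for n in ("scene","top"):
    p=snapshot(n);cv2.imwrite(f"pics/{n}0.png",p["image"]);np.savez(f"{n}0.npz",**{k:p[k] for k in("image","z_map","K","cam_to_world")})
    print(n,[k for k in p],np.round(p["cam_to_world"],3).tolist(),p["K"].tolist())
    for t in "fan heat_sink compute_module carrier_board scrap_bin steel_tray module_tray board_holder flux_bottle spare_board".split():
        print(t,[(np.round(d["position"],3).tolist(),round(d["score"],2)) for d in find_in(p,t)[:3]])
E
```

```text
{'time_s': 0.0, 'q': [-1.214, 0.537, -0.004, 1.539, 0.003, 1.067, -0.071], 'joint_vel': [0.002, 0.001, -0.002, 0.0, -0.002, 0.0, 0.001], 'joint_efforts': [-0.0, -58.34, 1.049, -25.911, 0.012, 0.01, 0.0], 'position': [0.266, 0.592, 0.23], 'tool_rot': [-3.14, 0.0, 2.719], 'wrist_force': [0.496, -0.305, -0.064], 'moment': [0.034, -0.025, 0.053], 'gripper_force': 0.0, 'grip_width': 0.997}
scene ['image', 'z_map', 'K', 'cam_to_world', 'shot'] [[0.616, 0.476, -0.628, -0.294], [-0.788, 0.375, -0.489, -0.657], [0.003, 0.795, 0.606, 0.864], [0.0, 0.0, 0.0, 1.0]] [[444.167093892688, 0.0, 316.3234871765474], [0.0, 444.167093892688, 200.1652155565043], [0.0, 0.0, 1.0]]
fan [([0.452, 0.338, 0.059], 0.48)]
heat_sink [([0.563, 0.185, 0.028], 0.55)]
compute_module [([0.437, 0.324, 0.031], 0.55)]
carrier_board [([0.419, 0.32, 0.019], 0.73)]
scrap_bin [([0.433, -0.254, 0.001], 0.75)]
steel_tray [([0.512, -0.422, 0.0], 0.83)]
module_tray [([0.601, -0.284, 0.012], 0.81)]
board_holder [([0.429, 0.19, 0.018], 0.61)]
flux_bottle [([0.563, 0.185, 0.031], 0.61), ([0.42, 0.32, 0.018], 0.36)]
spare_board [([0.573, 0.27, 0.005], 0.52)]
top ['image', 'z_map', 'K', 'cam_to_world', 'shot'] [[-0.014, 0.988, -0.156, 0.372], [-1.0, -0.014, 0.001, -0.052], [-0.001, 0.156, 0.988, 1.042], [0.0, 0.0, 0.0, 1.0]] [[392.0859245610509, 0.0, 323.8433706636879], [0.0, 392.0859245610509, 193.9315190150382], [0.0, 0.0, 1.0]]
fan [([0.453, 0.34, 0.067], 0.47)]
heat_sink [([0.448, 0.331, 0.056], 0.59)]
compute_module [([0.437, 0.328, 0.04], 0.65)]
carrier_board [([0.433, 0.333, 0.019], 0.57)]
scrap_bin [([0.431, -0.26, 0.004], 0.96)]
steel_tray [([0.511, -0.42, 0.001], 0.63), ([0.438, 0.327, 0.041], 0.38), ([0.606, -0.281, 0.011], 0.17)]
module_tray [([0.602, -0.278, 0.01], 0.79)]
board_holder [([0.426, 0.19, 0.019], 0.64), ([0.455, 0.34, 0.063], 0.16)]
flux_bottle [([0.564, 0.189, 0.038], 0.51)]
spare_board [([0.578, 0.273, 0.0], 0.93)]
```

```bash
cat > h.py <<'E'
import numpy as np,cv2
def world(p):
    K=p["K"];T=p["cam_to_world"];z=p["z_map"].astype(float);v,u=np.mgrid[:400,:640]
    P=np.stack([(u-K[0,2])*z/K[0,0],-(v-K[1,2])*z/K[1,1],-z],-1)
    W=P@T[:3,:3].T+T[:3,3];W[z==0]=np.nan;return W
def ortho(p,zh,cx,cy,half,px=600):
    "rectify image to plane z=zh; up=+x, left=+y"
    K=p["K"];T=p["cam_to_world"];r,c=np.mgrid[:px,:px]
    x=cx+half-(r+.5)*2*half/px;y=cy+half-(c+.5)*2*half/px
    P=(np.stack([x,y,0*x+zh],-1)-T[:3,3])@T[:3,:3]
    u=K[0,0]*P[...,0]/-P[...,2]+K[0,2];v=K[1,1]*P[...,1]/P[...,2]+K[1,2]
    return cv2.remap(p["image"],u.astype(np.float32),v.astype(np.float32),cv2.INTER_LINEAR)
E
python3 - <<'E'
from h import *
t=np.load("top0.npz")
a=ortho(t,0.05,.44,.33,.08,400);b=ortho(t,0.02,.43,.19,.08,400)
cv2.imwrite("pics/or1.png",np.hstack([a,b]))
W=world(t)
def rect(cx,cy,h,z0,z1):
    m=(abs(W[...,0]-cx)<h)&(abs(W[...,1]-cy)<h)&(W[...,2]>z0)&(W[...,2]<z1)
    q=W[m]
    if len(q)<5: return None
    r=cv2.minAreaRect((q[:,:2]*1000).astype(np.float32));return len(q),np.round(r[0],1),np.round(r[1],1),round(r[2],1),np.round(np.median(q[:,2])*1000,1)
for n,a in dict(fan=(.45,.34,.05,.063,.075),hs=(.45,.335,.05,.048,.075),mod=(.44,.33,.06,.03,.075),car=(.435,.33,.08,.024,.08),bin=(.431,-.26,.075,.018,.04),st=(.511,-.42,.08,.006,.03),mt=(.602,-.28,.075,.007,.03),bh=(.428,.19,.075,.022,.04),spare=(.575,.273,.07,.004,.03),fl=(.565,.188,.03,.02,.08)).items(): print(n,rect(*a))
E
```

```text
fan (130, array([453.2, 341.9]), array([32.9, 37.9]), 20.3, np.float64(66.7))
hs (279, array([452. , 342.4]), array([40.5, 41.4]), 19.0, np.float64(62.2))
mod (512, array([444.2, 335.6]), array([72.4, 55.7]), 18.5, np.float64(52.4))
car (641, array([449.8, 341.3]), array([97.7, 71.6]), 18.0, np.float64(40.5))
bin (346, array([ 430.1, -257.8]), array([109.5, 110.6]), 16.0, np.float64(26.8))
st (475, array([ 515.6, -422.6]), array([140.6, 163.9]), 3.9, np.float64(9.7))
mt (961, array([ 599.9, -290.4]), array([116.2, 108.4]), 72.2, np.float64(10.6))
bh (288, array([422.1, 190.6]), array([126. ,  83.9]), 14.5, np.float64(28.1))
spare (323, array([574.2, 272.9]), array([137.1, 139.5]), 0.7, np.float64(5.3))
fl (100, array([567.4, 190.7]), array([21.9, 25.9]), 44.8, np.float64(36.7))
```

View pics/top0.png

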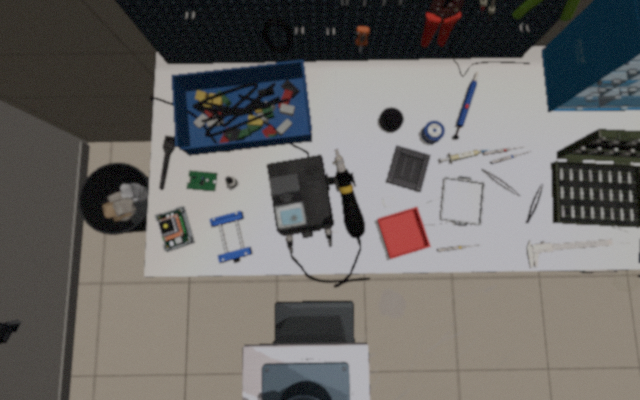

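View pics/or1.png

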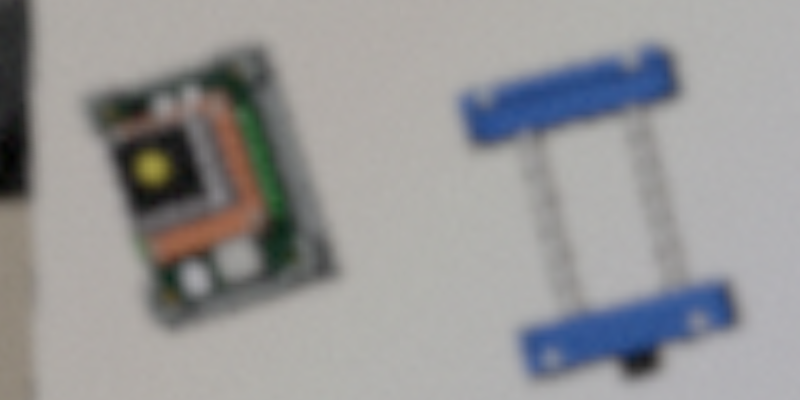

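View pics/scene0.png

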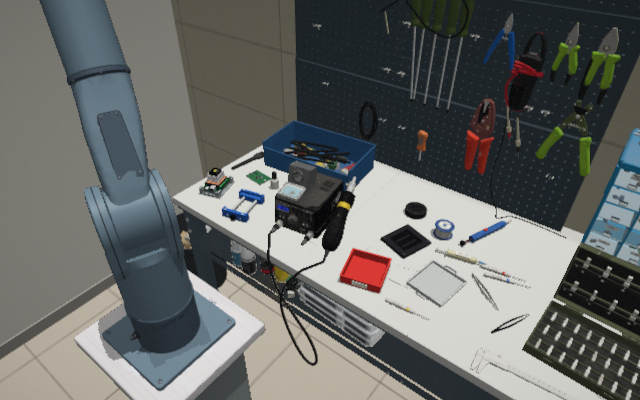

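The top view shows the stack at about (175,230), the holder at (232,238), the red bin at (403,232), the module tray at (408,168), the steel tray at (462,201), and the solder station at (300,195) with its wand at (350,205). The rectified crop puts the stack at about (0.451, 0.341) with yaw +18°, and the holder at yaw +14° with its knob toward the robot. The scene view agrees on the layout. Next I'll measure the trays while moving above the stack.

```bash
python3 -m crank '[40,-50,0,0,0,0.148,85,40,-50,0,0,0,0.148,85,40,-50,0,0,0,0.148,85,40,-50,0,0,0,0.148,85,24,-51,-20,0,0,0.145,60,0,0,-30,0,0,0,60,0,0,-30,0,0,0,60,0,0,0,0,0,0,60]' 20
python3 - <<'E'
from h import *
t=np.load("top0.npz")
cv2.imwrite("pics/or2.png",np.hstack([ortho(t,0.01,.602,-.28,.08,400),ortho(t,0.01,.511,-.42,.08,400)]))
W=world(t);img=t["image"].astype(int)
def fit(cx,cy,h,z0,z1,ang,pc=1):
    m=(abs(W[...,0]-cx)<h)&(abs(W[...,1]-cy)<h)&(W[...,2]>z0)&(W[...,2]<z1)
    m=m.astype(np.uint8);n,l,s,c=cv2.connectedComponentsWithStats(m)
    k=1+s[1:,4].argmax();q=W[l==k][:,:2]*1000
    r=cv2.minAreaRect(q.astype(np.float32));return len(q),np.round(r[0],1),np.round(r[1],1),round(r[2],1)
print("mt",fit(.602,-.28,.075,.006,.02,0));print("st",fit(.511,-.42,.085,.005,.02,0));print("bh",fit(.428,.19,.075,.014,.04,0))
# blue mask for holder jaws
b=(img[...,0]>img[...,2]+60)&(abs(W[...,0]-.428)<.08)&(abs(W[...,1]-.19)<.07)
n,l,s,c=cv2.connectedComponentsWithStats(b.astype(np.uint8))
for k in range(1,n):
    if s[k,4]>40: q=W[l==k]; print("jaw",s[k,4],np.round(np.nanmedian(q,0)*1000,1),cv2.minAreaRect((q[:,:2]*1000).astype(np.float32)))
st=np.load("top0.npz")
E
```

```text
time_s: 1.9
position: [0.4098, 0.3918, 0.1513]
tool_rot: [-3.138, -0.006, -2.829]
wrist_force: [-0.7, -0.7, 0.5]
grip_width: 0.705
gripper_force: 0.0
mt (1100, array([ 603.6, -280.8]), array([ 96. , 107.1]), 72.5)
st (393, array([ 514.8, -422.7]), array([113.1, 135.4]), 81.3)
bh (314, array([381.3, 179.2]), array([80.9, 56.3]), 75.7)
jaw 187 [472.2 202.3  20.6] ((471.64697265625, 201.86309814453125), (15.813104629516602, 80.76403045654297), 14.163066864013672)
jaw 178 [379.  177.2  23.3] ((377.9947814941406, 177.7725830078125), (17.862869262695312, 81.09028625488281), 14.523032188415527)
```

View pics/or2.png

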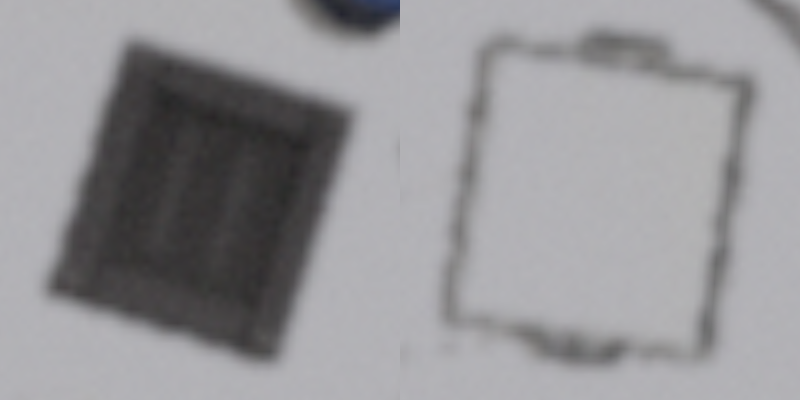

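The module tray (left) has corners (130,40), (353,110), (275,358) and (48,292), so its centre is (0.602, -0.281) and yaw about -18°. The steel tray's centre is (0.511, -0.419) with yaw about -7.5°, and the holder's is (0.425, 0.190) with yaw 14.4°.

```bash
python3 -m crank '[20,-25,-15,0,0,0,50,21,-26,-15,0,0,0,50,0,0,-20,0,0,0,50,0,0,0,0,0,0,50,0,0,0,0,0,0,50]' 20
```

```text
time_s: 2.4
position: [0.4523, 0.3447, 0.1058]
tool_rot: [3.141, 0.001, -2.827]
wrist_force: [0.2, 0.0, 0.6]
grip_width: 0.583
gripper_force: 0.0
```

```bash
python3 -m crank '[-1,-3,-15,0,0,0,50,0,0,-12,0,0,0,50,0,0,0,0,0,0,50,0,0,0,0,0,0,50,0,0,0,0,0,0,50]' 20
python3 - <<'E'
from bench import *;from h import *
for i in range(3): print(np.round(state()["position"],4))
p=snapshot("top");s=snapshot("scene");np.savez("a.npz",**p)
cv2.imwrite("pics/c1.png",np.hstack([cv2.resize(p["image"][190:260,140:210],(400,400)),cv2.resize(s["image"][150:210,190:250],(400,400))]))
E
```

```text
time_s: 2.9
position: [0.4518, 0.341, 0.0783]
tool_rot: [3.141, 0.001, -2.828]
wrist_force: [-0.6, 0.6, -0.8]
grip_width: 0.586
gripper_force: 0.0
[0.4518 0.341  0.0783]
[0.4518 0.341  0.0783]
[0.4518 0.341  0.0783]
```

View pics/c1.png

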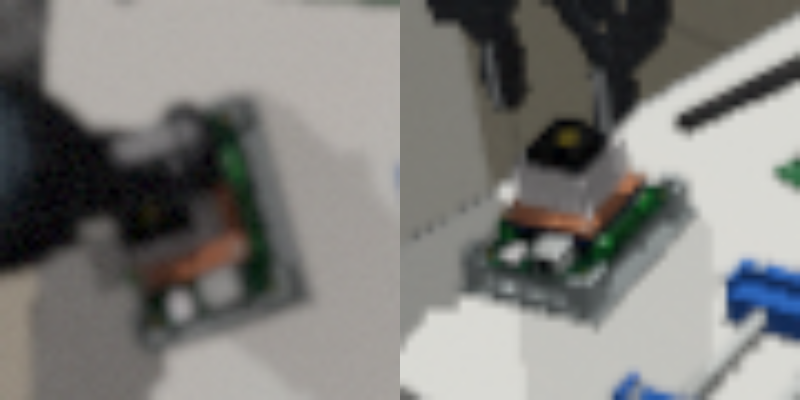

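Both fingers straddle the fan: the tips are at (505,100) and (625,110) in the right crop, with the fan centred at 565. Descending and gripping.

```bash
python3 -m crank '[0,0,-9,0,0,0,50,0,0,-8,0,0,0,50,0,0,0,0,0,0,50,0,0,0,0,0,0,25,0,0,0,0,0,0,25,0,0,0,0,0,0,25,0,0,0,0,0,0,25,0,0,0,0,0,0,25,0,0,0,0,0,0,25]' 25
```

```text
time_s: 3.9
position: [0.4515, 0.3403, 0.0606]
tool_rot: [3.142, 0.0, -2.829]
wrist_force: [0.0, -0.0, -0.1]
grip_width: 0.338
gripper_force: 25.7
```

```bash
python3 -m crank '[0,0,5,0,0,0,20,0,0,10,0,0,0,20,0,0,20,0,0,0,20,0,0,35,0,0,0,20,0,0,35,0,0,0,20,0,0,35,0,0,0,20,0,0,30,0,0,0,20,0,0,20,0,0,0,20,0,0,0,0,0,0,20]'
python3 - <<'E'
from bench import *;from h import *
print(state()["position"],state()["grip_width"])
s=snapshot("scene");print([(f["position"],f["score"]) for f in find_in(s,"fan")])
cv2.imwrite("pics/c2.png",cv2.resize(s["image"][90:210,150:270],(500,500)))
E
```

```text
time_s: 4.8
position: [0.453, 0.3415, 0.2546]
tool_rot: [3.139, 0.006, -2.829]
wrist_force: [0.4, 0.1, 0.4]
grip_width: 0.341
gripper_force: 25.7
[0.4530265  0.34153172 0.25461136] 0.34105848234178565
[([0.4477, 0.3433, 0.2548], 0.41)]
```

View pics/c2.png

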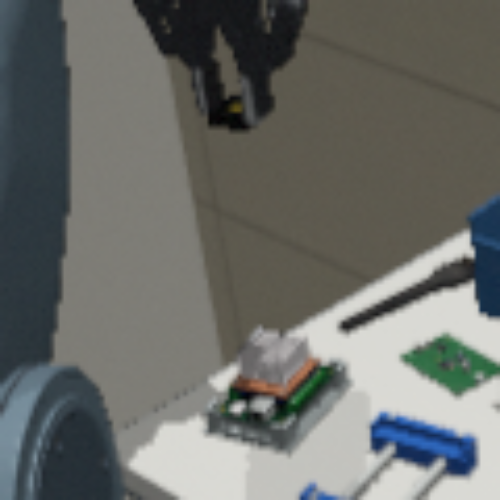

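The fan hangs level in the fingers at (235,115) and the heat sink stays on the stack. Carrying it to the bin.

```bash
python3 -m crank '[0,-15,0,0,0,0,20,0,-30,0,0,0,0,20,0,-45,0,0,0,0,20,0,-45,0,0,0,0,20,0,-45,0,0,0,0,20,0,-45,0,0,0,0,20,0,-45,0,0,0,0,20,0,-45,0,0,0,0,20,0,-45,0,0,0,0,20,0,-45,0,0,0,0,20,0,-45,0,0,0,0,20,0,-45,0,0,0,0,20]'
python3 -m crank '[-5,-45,0,0,0,0,20,-5,-30,0,0,0,0,20,-5,-15,0,0,0,0,20,-5,-10,0,0,0,0,20,0,0,-30,0,0,0,20,0,0,-40,0,0,0,20,0,0,-40,0,0,0,20,0,0,-40,0,0,0,20,0,0,-20,0,0,0,20,0,0,0,0,0,0,20,0,0,0,0,0,0,20]'
```

```text
time_s: 6.1
position: [0.4494, -0.1571, 0.2495]
tool_rot: [3.141, -0.002, -2.829]
wrist_force: [0.9, 0.4, -1.1]
grip_width: 0.338
gripper_force: 25.7
time_s: 7.2
position: [0.431, -0.2545, 0.0807]
tool_rot: [3.141, -0.001, -2.828]
wrist_force: [-0.3, -0.3, 1.0]
grip_width: 0.342
gripper_force: 25.7
```

```bash
python3 -m crank '[0,-2,-30,0,0,0,20,0,-1,-25,0,0,0,20,0,0,-11,0,0,0,20,0,0,-3,0,0,0,20,0,0,-2,0,0,0,20,0,0,0,0,0,0,20,0,0,0,0,0,0,20,0,0,0,0,0,0,20]'
```

```text
time_s: 8.0
position: [0.4319, -0.258, 0.0102]
tool_rot: [-3.141, 0.001, -2.828]
wrist_force: [0.7, -0.2, 0.2]
grip_width: 0.339
gripper_force: 25.7
```

```bash
python3 -m crank '[0,0,-2,0,0,0,20,0,0,-1,0,0,0,20,0,0,0,0,0,0,20,0,0,0,0,0,0,32,0,0,0,0,0,0,45,0,0,0,0,0,0,55,0,0,0,0,0,0,55,0,0,0,0,0,0,55]'
python3 -m crank '[0,0,20,0,0,0,55,0,0,35,0,0,0,55,0,0,40,0,0,0,55,0,0,45,0,0,0,55,0,0,45,0,0,0,55,0,0,45,0,0,0,55,0,40,20,0,0,0,65,0,45,0,0,0,0,65,0,45,0,0,0,0,65,0,45,0,0,0,0,65,0,45,0,0,0,0,65,0,45,0,0,0,0,65]'
python3 - <<'E'
from bench import *;from h import *
p=snapshot("top");s=snapshot("scene")
for q in (p,s):print([(f["position"],f["score"]) for f in find_in(q,"fan")])
cv2.imwrite("pics/c3.png",np.hstack([cv2.resize(p["image"][190:270,363:443],(400,400)),cv2.resize(s["image"][235:305,325:395],(400,400))]))
E
```

```text
time_s: 8.8
position: [0.4315, -0.2577, 0.0066]
tool_rot: [3.142, 0.0, -2.829]
wrist_force: [0.7, 0.6, -0.4]
grip_width: 0.645
gripper_force: 0.0
time_s: 10.0
position: [0.431, 0.0089, 0.2568]
tool_rot: [-3.141, 0.001, -2.829]
wrist_force: [0.5, 0.4, 0.1]
grip_width: 0.761
gripper_force: 0.0
[([0.4308, -0.2557, 0.0121], 0.56)]
[([0.424, 0.3207, 0.0172], 0.51)]
```

View pics/c3.png

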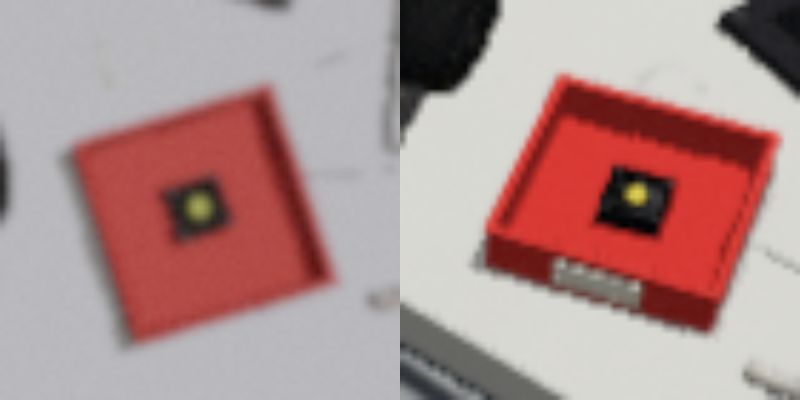

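The fan lies flat in the middle of the bin (top crop at (197,208)). Returning for the heat sink.

```bash
python3 -m crank '[5,45,0,0,0,0,65,5,45,0,0,0,0,65,5,45,0,0,0,0,65,5,45,0,0,0,0,65,0,45,0,0,0,0,65,0,45,0,0,0,0,65,0,40,-20,0,0,0,65,0,20,-40,0,0,0,65,0,0,-45,0,0,0,65,0,0,-40,0,0,0,65,0,0,0,0,0,0,65,0,0,0,0,0,0,65]'
```

```text
time_s: 11.4
position: [0.4525, 0.3358, 0.1119]
tool_rot: [-3.14, -0.001, -2.831]
wrist_force: [-0.0, 0.6, 0.4]
grip_width: 0.761
gripper_force: 0.0
```

Run:
```python
from bench import *;from h import *
s=snapshot("scene");print(state()["position"]);W=world(s)
q=W[(abs(W[...,0]-.451)<.05)&(abs(W[...,1]-.341)<.05)&(W[...,2]>.045)&(W[...,2]<.068)]
print(len(q),np.median(q,0),cv2.minAreaRect((q[:,:2]*1000).astype(np.float32)))
```

```text
[0.45322301 0.3369686  0.11328142]
138 [0.44815087 0.33833304 0.05563185] ((450.55950927734375, 341.2640380859375), (44.534706115722656, 44.67310333251953), 23.544761657714844)
```

Heat sink confirmed at (0.4505, 0.341).

```bash
python3 -m crank '[-1,4,-20,0,0,0,60,0,0,-30,0,0,0,60,0,0,-12,0,0,0,60,0,0,0,0,0,0,60,0,0,0,0,0,0,60]'
python3 -m crank '[0,0,-8,0,0,0,60,0,0,0,0,0,0,60,0,0,0,0,0,0,35,0,0,0,0,0,0,35,0,0,0,0,0,0,35,0,0,0,0,0,0,35,0,0,0,0,0,0,35,0,0,0,0,0,0,35]' 30
```

```text
time_s: 11.95
position: [0.4516, 0.3418, 0.0513]
tool_rot: [3.141, 0.002, -2.829]
wrist_force: [0.3, 0.2, 0.4]
grip_width: 0.703
gripper_force: 0.0
time_s: 12.75
position: [0.4507, 0.3414, 0.042]
tool_rot: [3.141, 0.001, -2.829]
wrist_force: [-1.4, -0.5, 5.7]
grip_width: 0.458
gripper_force: 30.6
```

```bash
python3 -m crank '[0,0,3,0,0,0,30,0,0,7,0,0,0,30,0,0,20,0,0,0,30,0,0,35,0,0,0,30,0,0,40,0,0,0,30,0,0,40,0,0,0,30,0,0,40,0,0,0,30,0,0,25,0,0,0,30,0,0,8,0,0,0,30,0,0,0,0,0,0,30]'
python3 - <<'E'
from bench import *;from h import *
print(state()["position"],state()["grip_width"])
s=snapshot("scene")
cv2.imwrite("pics/c4.png",cv2.resize(s["image"][90:210,150:270],(500,500)))
E
```

```text
time_s: 13.75
position: [0.4508, 0.3415, 0.2604]
tool_rot: [3.141, 0.002, -2.829]
wrist_force: [0.1, 0.3, -1.2]
grip_width: 0.457
gripper_force: 30.4
[0.45078574 0.34151002 0.26041784] 0.4572719339635842
```

View pics/c4.png

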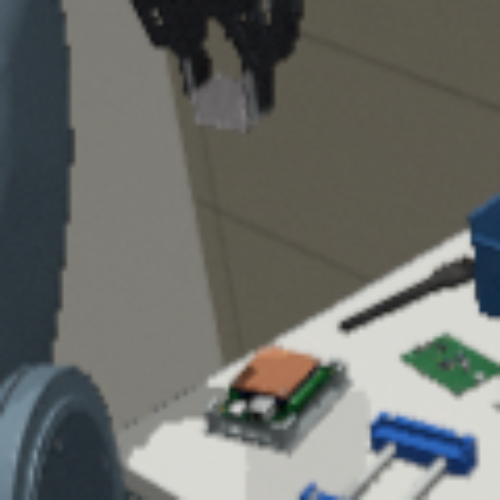

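The heat sink is held upright at (225,100) and the copper module is seated and uncovered at (275,372). Carrying on to the steel tray.

```bash
python3 -m crank '[0,-15,0,0,0,0,30,0,-30,0,0,0,0,30,5,-45,0,0,0,0,30,5,-45,0,0,0,0,30,5,-45,0,0,0,0,30,5,-45,0,0,0,0,30,5,-45,0,0,0,0,30,5,-45,0,0,0,0,30,5,-45,0,0,0,0,30,5,-45,0,0,0,0,30,5,-45,0,0,0,0,30,5,-45,0,0,0,0,30]'
python3 -m crank '[5,-45,0,0,0,0,30,5,-45,0,0,0,0,30,0,-45,0,0,0,0,30,0,-45,0,0,0,0,30,0,-45,0,0,0,0,30,0,-25,-20,0,0,0,30,0,-15,-40,0,0,0,30,0,0,-45,0,0,0,30,0,0,-45,0,0,0,30,0,0,-20,0,0,0,30,0,0,0,0,0,0,30,0,0,0,0,0,0,30]'
```

```text
time_s: 15.0
position: [0.4986, -0.1563, 0.2581]
tool_rot: [3.14, -0.003, -2.829]
wrist_force: [0.9, 0.9, -0.3]
grip_width: 0.465
gripper_force: 30.4
time_s: 16.2
position: [0.5093, -0.4191, 0.0892]
tool_rot: [3.141, -0.001, -2.829]
wrist_force: [0.6, -0.0, -0.0]
grip_width: 0.462
gripper_force: 30.5
```

```bash
python3 -m crank '[1,0,-30,0,0,0,30,1,0,-30,0,0,0,30,0,0,-15,0,0,0,30,0,0,-4,0,0,0,30,0,0,-2,0,0,0,30,0,0,0,0,0,0,30,0,0,0,0,0,0,30]'
```

```text
time_s: 16.9
position: [0.5132, -0.4195, 0.01]
tool_rot: [-3.14, 0.001, -2.829]
wrist_force: [0.4, -1.3, 0.4]
grip_width: 0.46
gripper_force: 30.5
```

```bash
python3 -m crank '[0,0,-1.5,0,0,0,30,0,0,-1,0,0,0,30,0,0,0,0,0,0,30,0,0,0,0,0,0,30]'
```

```text
time_s: 17.3
position: [0.5128, -0.419, 0.0066]
tool_rot: [-3.141, 0.0, -2.829]
wrist_force: [-0.6, -0.3, 5.5]
grip_width: 0.461
gripper_force: 31.1
```

```bash
python3 -m crank '[0,0,0,0,0,0,42,0,0,0,0,0,0,52,0,0,0,0,0,0,60,0,0,0,0,0,0,60,0,0,0,0,0,0,60,0,0,20,0,0,0,60,0,0,30,0,0,0,60,0,0,40,0,0,0,60,0,0,45,0,0,0,60,0,0,45,0,0,0,60,0,0,45,0,0,0,60,0,20,25,0,0,0,72]'
python3 -m crank '[0,45,0,0,0,0,75,0,45,0,0,0,0,75,0,45,0,0,0,0,75,0,45,0,0,0,0,75,0,45,0,0,0,0,75,0,45,0,0,0,0,75,0,45,0,0,0,0,75,0,45,0,0,0,0,75,-5,45,0,0,0,0,75,-5,45,0,0,0,0,75,-5,45,0,0,0,0,75,-5,45,0,0,0,0,75]'
python3 - <<'E'
from bench import *;from h import *
p=snapshot("top");s=snapshot("scene")
for q in (p,s):print([(f["position"],f["score"]) for f in find_in(q,"heat_sink")])
cv2.imwrite("pics/c5.png",np.hstack([cv2.resize(p["image"][160:240,420:500],(400,400)),cv2.resize(s["image"][250:320,400:470],(400,400))]))
W=world(s)
for W in(world(s),world(p)):
  q=W[(abs(W[...,0]-.451)<.05)&(abs(W[...,1]-.341)<.05)&(W[...,2]>.033)&(W[...,2]<.045)]
  print(len(q),cv2.minAreaRect((q[:,:2]*1000).astype(np.float32)),np.median(q,0))
E
```

```text
time_s: 18.5
position: [0.5124, -0.4025, 0.2605]
tool_rot: [-3.135, 0.002, -2.832]
wrist_force: [0.6, -0.1, -0.1]
grip_width: 0.835
gripper_force: 0.0
time_s: 19.7
position: [0.492, 0.1429, 0.2563]
tool_rot: [-3.142, 0.001, -2.829]
wrist_force: [0.8, -0.3, -0.2]
grip_width: 0.881
gripper_force: 0.0
[([0.5156, -0.4147, 0.0211], 0.53)]
[([0.5102, -0.4193, 0.0061], 0.61)]
162 ((450.07177734375, 339.62847900390625), (59.305992126464844, 52.378021240234375), 17.13939666748047) [0.44854325 0.33935739 0.03706456]
0 ((0.0, 0.0), (0.0, 0.0), 0.0) [nan nan nan]
  return _methods._mean(a, axis=axis, dtype=dtype,
  ret = um.true_divide(
```

View pics/c5.png

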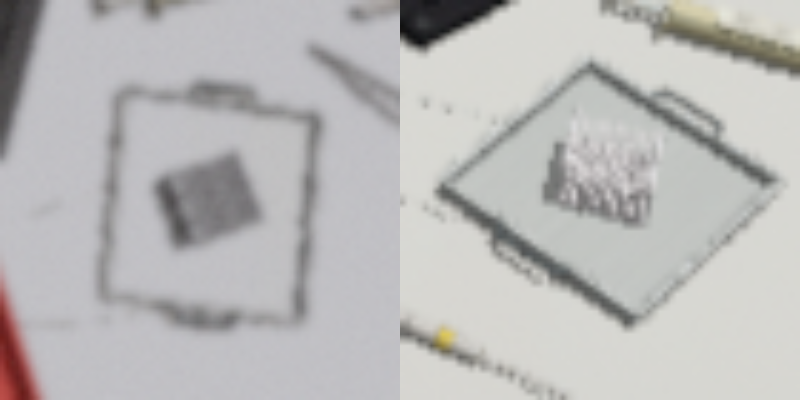

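The heat sink stands in the middle of the steel tray. The module measures 59x52 mm at (0.450, 0.340), yaw 17°, which matches its given size. Going to grip it.

```bash
python3 -m crank '[-10,45,0,0,0,0,75,-10,45,0,0,0,0,75,-10,45,0,0,0,0,75,-8,40,-20,0,0,0,75,-4,22,-40,0,0,0,75,0,0,-45,0,0,0,75,0,0,-45,0,0,0,75,0,0,-25,0,0,0,75,0,0,0,0,0,0,75,0,0,0,0,0,0,75]'
```

```text
time_s: 20.9
position: [0.4516, 0.3372, 0.0816]
tool_rot: [-3.141, 0.0, -2.831]
wrist_force: [1.2, -0.0, 0.1]
grip_width: 0.877
gripper_force: 0.0
```

```bash
python3 -m crank '[-1,3,-25,0,0,0,72,0,0,-20,0,0,0,72,0,0,-8,0,0,0,72,0,0,0,0,0,0,72,0,0,0,0,0,0,72]' 35
python3 -c "
from bench import *;import numpy as np
a=[]
for i in range(3): snapshot('scene'); a.append(state()['position'])
print(np.round(a,4),state()['wrist_force'])"
```

```text
time_s: 21.4
position: [0.4507, 0.3417, 0.0296]
tool_rot: [3.141, 0.002, -2.829]
wrist_force: [0.5, 0.1, 0.1]
grip_width: 0.844
gripper_force: 0.0
[[0.4506 0.3419 0.0297]
 [0.4505 0.3418 0.0295]
 [0.4503 0.3417 0.0293]] [0.87619987 0.16148366 0.03206935]
```

```bash
python3 -m crank '[0,-1,-1.2,0,0,0,65,0,0,0,0,0,0,56,0,0,0,0,0,0,45,0,0,0,0,0,0,45,0,0,0,0,0,0,45,0,0,0,0,0,0,45,0,0,0,0,0,0,45]' 35
```

```text
time_s: 22.25
position: [0.4495, 0.3402, 0.0273]
tool_rot: [-3.141, 0.0, -2.829]
wrist_force: [-1.1, -1.8, 6.0]
grip_width: 0.568
gripper_force: 35.8
```

```bash
python3 -m crank '[0,0,2,0,0,0,40,0,0,3,0,0,0,40,0,0,5,0,0,0,40,0,0,10,0,0,0,40,0,0,20,0,0,0,40,0,0,35,0,0,0,40,0,0,40,0,0,0,40,0,0,40,0,0,0,40,0,0,40,0,0,0,40,0,0,25,0,0,0,40,0,0,12,0,0,0,40,0,0,0,0,0,0,40]'
python3 - <<'E'
from bench import *;from h import *
print(state()["position"],state()["grip_width"])
s=snapshot("scene")
cv2.imwrite("pics/c6.png",cv2.resize(s["image"][90:210,150:270],(500,500)))
W=world(s);q=W[(abs(W[...,0]-.451)<.06)&(abs(W[...,1]-.341)<.06)&(W[...,2]>.225)&(W[...,2]<.265)&(s["image"][...,2]>s["image"][...,0].astype(int)+30)]
if len(q)>5:print(len(q),cv2.minAreaRect((q[:,:2]*1000).astype(np.float32)),np.median(q,0))
E
```

```text
time_s: 23.45
position: [0.4501, 0.3408, 0.2605]
tool_rot: [3.14, 0.003, -2.829]
wrist_force: [0.3, -0.4, -1.4]
grip_width: 0.571
gripper_force: 36.4
[0.45007396 0.34075043 0.26053437] 0.5706046492152149
```

View pics/c6.png

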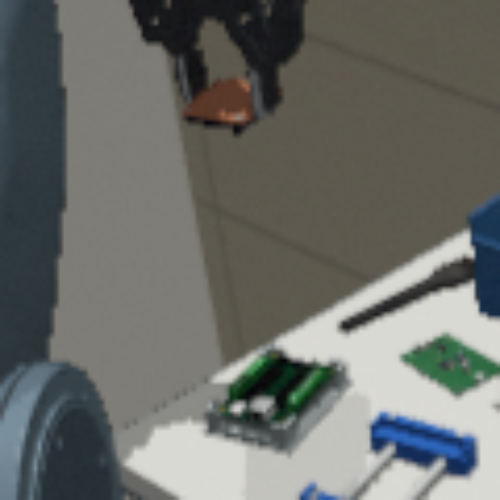

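The module is lifted at (220,105) and the carrier stays in the chassis. I'll check that it hangs level.

```bash
cat > tilt.py <<'E'
from bench import *;from h import *
import sys
x,y,z0,z1=map(float,sys.argv[1:])
print(np.round(state()["position"],4))
for n in("scene","top"):
    s=snapshot(n);W=world(s);i=s["image"].astype(int)
    m=(abs(W[...,0]-x)<.06)&(abs(W[...,1]-y)<.06)&(W[...,2]>z0)&(W[...,2]<z1)&(i[...,2]>i[...,0]*1.35+10)
    m=cv2.erode(m.astype(np.uint8),np.ones((2,2)))>0
    q=W[m]
    if len(q)<8: print(n,len(q));continue
    a=np.c_[q[:,:2]-q[:,:2].mean(0),np.ones(len(q))];c=np.linalg.lstsq(a,q[:,2],rcond=None)[0]
    for _ in range(3):
        r=abs(q[:,2]-a@c);k=r<.004;c=np.linalg.lstsq(a[k],q[k,2],rcond=None)[0]
    print(n,len(q),k.sum(),"mean",np.round(q.mean(0),4),"slopes",np.round(c,3),"resid",r[k].std(),cv2.minAreaRect((q[k,:2]*1000).astype(np.float32)))
E
python3 tilt.py .451 .341 .22 .29
```

```text
[0.4494 0.3401 0.2588]
scene 94 94 mean [0.4429 0.3393 0.2685] slopes [ 0.011 -0.009  0.268] resid 0.0006835309211988695 ((447.54779052734375, 336.4290466308594), (51.10817337036133, 47.12023162841797), 14.552665710449219)
top 227 221 mean [0.4336 0.3347 0.2683] slopes [-0.006  0.     0.268] resid 0.0008047104586931983 ((433.3890380859375, 334.536865234375), (22.325782775878906, 49.23646545410156), 13.16019344329834)
```

Level within 0.01. Carrying it to the module tray with a -0.62 rad turn.

```bash
python3 -m crank '[0,-15,0,0,0,0,40,5,-30,0,0,0,0,40,10,-42,0,0,0,-0.06,40,10,-42,0,0,0,-0.06,40,10,-42,0,0,0,-0.06,40,10,-42,0,0,0,-0.06,40,10,-42,0,0,0,-0.06,40,10,-42,0,0,0,-0.06,40,10,-42,0,0,0,-0.06,40,10,-42,0,0,0,-0.06,40,10,-42,0,0,0,-0.06,40,10,-42,0,0,0,-0.06,40]'
python3 -m crank '[10,-42,0,0,0,-0.02,40,10,-42,0,0,0,0,40,10,-42,0,0,0,0,40,10,-25,0,0,0,0,40,10,-10,0,0,0,0,40,7,-5,-20,0,0,0,40,0,0,-40,0,0,0,40,0,0,-45,0,0,0,40,0,0,-45,0,0,0,40,0,0,-30,0,0,0,40,0,0,0,0,0,0,40,0,0,0,0,0,0,40]'
```

```text
time_s: 24.8
position: [0.5532, -0.1275, 0.2578]
tool_rot: [-3.141, -0.002, 2.851]
wrist_force: [0.5, 0.6, 0.0]
grip_width: 0.57
gripper_force: 36.4
time_s: 26.0
position: [0.6105, -0.2915, 0.0788]
tool_rot: [-3.141, -0.001, 2.834]
wrist_force: [0.8, 0.3, 0.9]
grip_width: 0.569
gripper_force: 36.5
```

```bash
python3 tilt.py .602 -.281 .05 .12
```

```text
[ 0.6105 -0.2915  0.0788]
scene 149 146 mean [ 0.6072 -0.2886  0.0892] slopes [-0.014 -0.01   0.089] resid 0.0007979379205513965 ((608.4666137695312, -285.214111328125), (62.8399543762207, 37.07085418701172), 20.76906967163086)
top 43 40 mean [ 0.6027 -0.2742  0.0917] slopes [0.045 0.254 0.092] resid 0.0008210118272460267 ((603.2821044921875, -273.3614501953125), (12.646034240722656, 25.902687072753906), 65.691162109375)
```

```bash
python3 -m crank '[-4,5,-15,0,0,0,40,-4,5,-20,0,0,0,40,0,0,-15,0,0,0,40,0,0,-5,0,0,0,40,0,0,0,0,0,0,40,0,0,0,0,0,0,40]'
python3 tilt.py .602 -.281 .02 .06
python3 - <<'E'
from bench import *;from h import *
s=snapshot("scene");cv2.imwrite("pics/c7.png",cv2.resize(s["image"][205:275,370:440],(500,500)))
E
```

```text
time_s: 26.7
position: [0.6043, -0.2815, 0.0249]
tool_rot: [-3.141, 0.002, 2.834]
wrist_force: [1.0, 0.7, -0.2]
grip_width: 0.569
gripper_force: 36.5
[ 0.6043 -0.2815  0.0249]
scene 141 138 mean [ 0.6013 -0.2788  0.0352] slopes [0.002 0.025 0.035] resid 0.0008753300907535786 ((598.8004150390625, -277.214599609375), (62.076438903808594, 35.74134826660156), 20.434890747070312)
top 12 12 mean [ 0.5969 -0.261   0.0365] slopes [ 0.237 -0.042  0.037] resid 0.0006215771206073961 ((597.3053588867188, -262.3050231933594), (5.539587497711182, 12.84795093536377), 44.15143966674805)
```

View pics/c7.png

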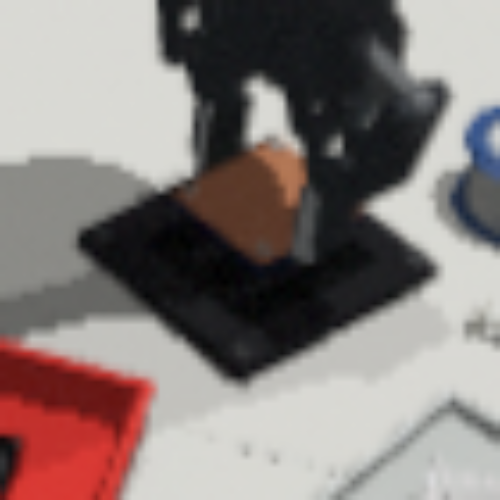

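The module is level over the pocket, aligned with the tray (copper plate around (255,205)), with its top at 35 mm against 22 mm when seated. Lowering.

```bash
python3 -m crank '[-1,0,-4,0,0,0,40,0,0,-4,0,0,0,40,0,0,-2,0,0,0,40,0,0,0,0,0,0,40,0,0,0,0,0,0,40]'
```

```text
time_s: 27.35
position: [0.6024, -0.2808, 0.0137]
tool_rot: [-3.142, -0.0, 2.835]
wrist_force: [0.2, 0.3, -0.7]
grip_width: 0.576
gripper_force: 36.5
```

```bash
python3 -m crank '[0,0,-1,0,0,0,40,0,0,-1,0,0,0,40,0,0,0,0,0,0,40,0,0,0,0,0,0,40]'
```

```text
time_s: 27.75
position: [0.6025, -0.2808, 0.0119]
tool_rot: [-3.142, 0.0, 2.835]
wrist_force: [-1.0, -0.5, -0.3]
grip_width: 0.568
gripper_force: 36.5
```

```bash
python3 -m crank '[0,0,-1,0,0,0,40,0,0,0,0,0,0,40,0,0,0,0,0,0,40]'
```

```text
time_s: 28.05
position: [0.6026, -0.2808, 0.0119]
tool_rot: [3.141, 0.0, 2.835]
wrist_force: [-2.3, 0.5, 7.3]
grip_width: 0.573
gripper_force: 37.3
```

```bash
python3 -m crank '[0,0,0,0,0,0,52,0,0,0,0,0,0,60,0,0,0,0,0,0,68,0,0,0,0,0,0,70,0,0,0,0,0,0,70,0,0,20,0,0,0,70,0,0,35,0,0,0,70,0,0,45,0,0,0,70,0,0,45,0,0,0,70,0,0,45,0,0,0,70,0,0,45,0,0,0,80,0,20,15,0,0,0,85]'
python3 -m crank '[-10,42,0,0,0,0.06,85,-10,42,0,0,0,0.06,85,-10,42,0,0,0,0.06,85,-10,42,0,0,0,0.06,85,-10,42,0,0,0,0.06,85,-10,42,0,0,0,0.06,85,-10,42,0,0,0,0.06,85,-10,42,0,0,0,0.06,85,-10,42,0,0,0,0.06,85,-10,42,0,0,0,0.06,85,-10,42,0,0,0,0.02,85,-10,42,0,0,0,0,85]'
python3 - <<'E'
from bench import *;from h import *
p=snapshot("top");s=snapshot("scene")
cv2.imwrite("pics/c8.png",np.hstack([cv2.resize(p["image"][130:200,373:443],(400,400)),cv2.resize(s["image"][150:210,190:250],(400,400))]))
for W in(world(s),world(p)):
  for (x,y,a,b) in((.602,-.281,.017,.03),(.45,.34,.014,.034)):
    q=W[(abs(W[...,0]-x)<.06)&(abs(W[...,1]-y)<.06)&(W[...,2]>a)&(W[...,2]<b)]
    if len(q): print(len(q),cv2.minAreaRect((q[:,:2]*1000).astype(np.float32)),np.median(q,0))
E
```

```text
time_s: 29.25
position: [0.6036, -0.2653, 0.2667]
tool_rot: [-3.139, 0.009, 2.83]
wrist_force: [0.7, -1.1, 0.4]
grip_width: 0.995
gripper_force: 0.0
time_s: 30.45
position: [0.4819, 0.2447, 0.2611]
tool_rot: [3.142, 0.0, -2.828]
wrist_force: [0.1, -0.1, -0.5]
grip_width: 0.991
gripper_force: 0.0
269 ((603.8768310546875, -281.57904052734375), (52.7219352722168, 61.424522399902344), 73.53599548339844) [ 0.60133553 -0.28289788  0.02201087]
384 ((450.7763671875, 339.615478515625), (105.24043273925781, 75.57843017578125), 16.5577392578125) [0.44519049 0.3392662  0.02106838]
396 ((613.5070190429688, -285.50958251953125), (55.9981803894043, 78.58564758300781), 65.8298568725586) [ 0.60409246 -0.28038442  0.0229232 ]
925 ((449.4387512207031, 342.20257568359375), (99.31533813476562, 73.37821960449219), 17.874908447265625) [0.44826893 0.34187516 0.02112886]
```

View pics/c8.png

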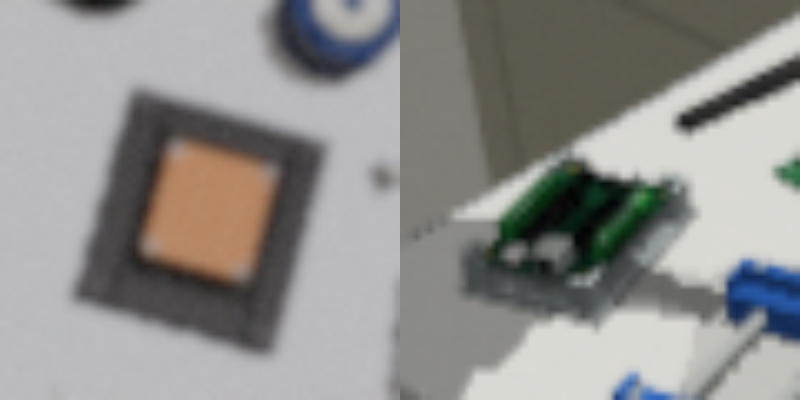

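The module lies square in the pocket with its top at 22 mm, and the carrier sits alone in the chassis, centred at (0.450, 0.341). Going for the board.

```bash
python3 -m crank '[-11,36,0,0,0,0,85,-11,36,0,0,0,0,85,-10,24,-20,0,0,0,85,0,0,-40,0,0,0,85,0,0,-45,0,0,0,85,0,0,-45,0,0,0,85,0,0,-40,0,0,0,85,0,0,-20,0,0,0,85,0,0,0,0,0,0,85,0,0,0,0,0,0,85]'
```

```text
time_s: 31.55
position: [0.451, 0.3391, 0.0514]
tool_rot: [-3.141, 0.0, -2.829]
wrist_force: [-0.1, 0.4, 0.3]
grip_width: 0.995
gripper_force: 0.0
```

```bash
python3 -m crank '[-1,2,-20,0,0,0,85,0,0,-14,0,0,0,85,0,0,-4,0,0,0,85,0,0,0,0,0,0,85,0,0,0,0,0,0,85]' 40
python3 -m crank '[0,0,0,0,0,0,76,0,0,0,0,0,0,68,0,0,0,0,0,0,58,0,0,0,0,0,0,56,0,0,0,0,0,0,56,0,0,0,0,0,0,56,0,0,0,0,0,0,56]' 40
```

```text
time_s: 32.05
position: [0.45, 0.3415, 0.0136]
tool_rot: [3.141, 0.001, -2.829]
wrist_force: [-0.1, 0.1, 0.3]
grip_width: 0.996
gripper_force: 0.0
time_s: 32.75
position: [0.4498, 0.3415, 0.0137]
tool_rot: [3.141, 0.001, -2.829]
wrist_force: [-1.2, -1.0, 6.1]
grip_width: 0.71
gripper_force: 42.9
```

```bash
python3 -m crank '[0,0,2,0,0,0,52,0,0,4,0,0,0,52,0,0,8,0,0,0,52,0,0,15,0,0,0,52,0,0,25,0,0,0,52,0,0,25,0,0,0,52,0,0,15,0,0,0,52,0,0,0,0,0,0,52,0,0,0,0,0,0,52]'
python3 - <<'E'
from bench import *;from h import *
print(state()["position"],state()["grip_width"])
s=snapshot("scene");p=snapshot("top")
cv2.imwrite("pics/c9.png",np.hstack([cv2.resize(p["image"][190:260,140:210],(400,400)),cv2.resize(s["image"][120:210,160:250],(400,400))]))
for W in(world(s),world(p)):
    q=W[(abs(W[...,0]-.45)<.07)&(abs(W[...,1]-.34)<.07)&(W[...,2]>.09)&(W[...,2]<.118)]
    if len(q): print(len(q),cv2.minAreaRect((q[:,:2]*1000).astype(np.float32)),np.median(q,0))
E
```

```text
time_s: 33.65
position: [0.4493, 0.3411, 0.1068]
tool_rot: [-3.142, 0.0, -2.828]
wrist_force: [0.5, 0.5, -1.0]
grip_width: 0.712
gripper_force: 43.8
[0.44933439 0.3411044  0.10682158] 0.7122975096483734
210 ((450.9081115722656, 338.1183166503906), (92.1567611694336, 70.29796600341797), 18.398218154907227) [0.44119382 0.3438068  0.11269196]
413 ((449.6544189453125, 338.2547302246094), (88.14704132080078, 68.37445068359375), 17.70433807373047) [0.430001   0.33806817 0.11231215]
```

View pics/c9.png

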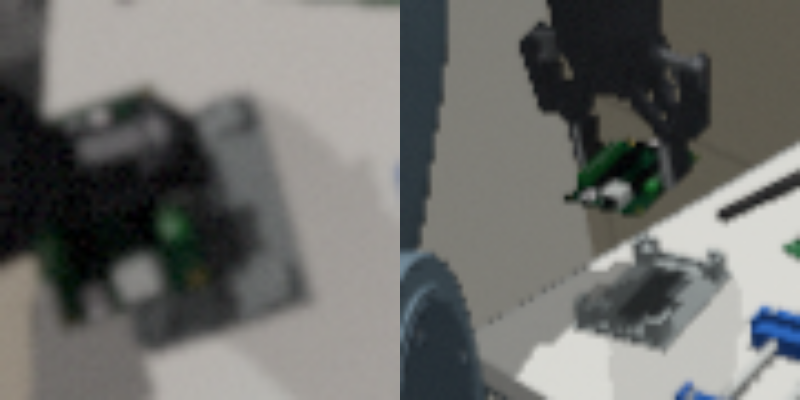

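The board is held level with its centre near the TCP, clear of the chassis. Moving over the holder.

```bash
python3 -m crank '[-2,-12,0,0,0,0,52,-4,-25,0,0,0,-0.015,52,-4,-30,0,0,0,-0.02,52,-4,-30,0,0,0,-0.02,52,-4,-25,0,0,0,0,52,-4,-18,0,0,0,0,52,-2,-11,0,0,0,0,52,0,0,-20,0,0,0,52,0,0,-15,0,0,0,52,0,0,-10,0,0,0,52,0,0,0,0,0,0,52,0,0,0,0,0,0,52]'
python3 - <<'E'
from bench import *;from h import *
print(state()["position"])
s=snapshot("scene");p=snapshot("top")
cv2.imwrite("pics/c10.png",np.hstack([cv2.resize(p["image"][195:275,190:270],(400,400)),cv2.resize(s["image"][155:235,200:280],(400,400))]))
for q0 in(s,p):
    W=world(q0);i=q0["image"].astype(int)
    q=W[(abs(W[...,0]-.425)<.07)&(abs(W[...,1]-.19)<.07)&(W[...,2]>.05)&(W[...,2]<.078)]
    if len(q): print(len(q),cv2.minAreaRect((q[:,:2]*1000).astype(np.float32)))
    b=(i[...,0]>i[...,2]+50)&(abs(W[...,0]-.428)<.08)&(abs(W[...,1]-.19)<.07)&(W[...,2]<.04)
    n,l,st,c=cv2.connectedComponentsWithStats(b.astype(np.uint8))
    for k in range(1,n):
        if st[k,4]>40: print("jaw",st[k,4],cv2.minAreaRect((W[l==k][:,:2]*1000).astype(np.float32)))
E
```

```text
time_s: 34.95
position: [0.4256, 0.1906, 0.062]
tool_rot: [3.141, 0.0, -2.883]
wrist_force: [0.3, -0.1, -1.1]
grip_width: 0.711
gripper_force: 43.7
[0.42555696 0.19062955 0.06198539]
328 ((425.078857421875, 190.29046630859375), (92.18958282470703, 83.7764892578125), 15.086270332336426)
jaw 110 ((476.1659851074219, 186.21493530273438), (25.47458267211914, 55.55789566040039), 15.738601684570312)
jaw 172 ((379.2109680175781, 177.74473571777344), (37.547786712646484, 84.71855163574219), 26.87517547607422)
336 ((425.30487060546875, 180.4588623046875), (61.830833435058594, 100.9493408203125), 85.11326599121094)
jaw 71 ((476.6668395996094, 188.2159423828125), (15.875434875488281, 52.63052749633789), 6.172730922698975)
jaw 142 ((377.7015686035156, 175.9233856201172), (15.815160751342773, 79.25860595703125), 17.534679412841797)
```

View pics/c10.png

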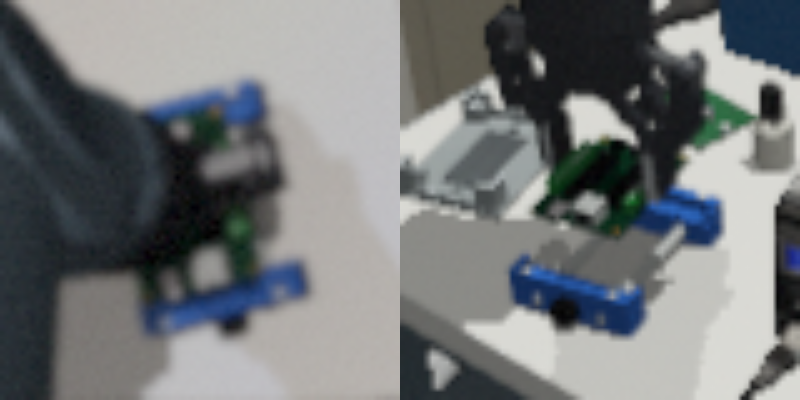

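The board hovers centred over the holder, lined up with both jaws (scene crop around (600,185)). Lowering.

```bash
python3 -m crank '[0,0,-15,0,0,0,52,0,0,-12,0,0,0,52,0,0,-8,0,0,0,52,0,0,-5,0,0,0,52,0,0,-2,0,0,0,52,0,0,0,0,0,0,52,0,0,0,0,0,0,52]'
```

```text
time_s: 35.75
position: [0.4257, 0.1904, 0.0201]
tool_rot: [3.141, 0.0, -2.883]
wrist_force: [1.3, 0.5, -1.5]
grip_width: 0.707
gripper_force: 43.8
```

```bash
python3 -m crank '[0,0,-1.5,0,0,0,52,0,0,-1,0,0,0,52,0,0,0,0,0,0,52,0,0,0,0,0,0,52]'; python3 -m crank '[0,0,-1,0,0,0,52,0,0,0,0,0,0,52,0,0,0,0,0,0,52]'
```

```text
time_s: 36.15
position: [0.4255, 0.1902, 0.0174]
tool_rot: [-3.142, 0.0, -2.884]
wrist_force: [-0.3, 0.6, -1.0]
grip_width: 0.712
gripper_force: 43.8
time_s: 36.45
position: [0.4256, 0.1903, 0.0167]
tool_rot: [3.142, 0.0, -2.884]
wrist_force: [0.1, -0.1, 5.1]
grip_width: 0.711
gripper_force: 44.4
```

Contact at 16.7 mm, the height expected on the steps. Releasing and retreating.

```bash
python3 -m crank '[0,0,0,0,0,0,64,0,0,0,0,0,0,72,0,0,0,0,0,0,80,0,0,0,0,0,0,85,0,0,0,0,0,0,85,0,0,10,0,0,0,85,0,0,25,0,0,0,85,0,0,40,0,0,0,85,0,0,45,0,0,0,85,0,0,45,0,0,0,85,0,0,45,0,0,0,85,0,0,0,0,0,0,85]'
python3 -m crank '[0,45,0,0,0,0,85,-20,45,0,0,0,0,85,-20,45,0,0,0,0,85,-20,45,0,0,0,0,85,-20,45,0,0,0,0,85,-20,45,0,0,0,0,85,0,20,0,0,0,0,85,0,0,0,0,0,0,85,0,0,0,0,0,0,85]'
python3 - <<'E'
from bench import *;from h import *
s=snapshot("scene");p=snapshot("top")
cv2.imwrite("pics/c11.png",np.hstack([cv2.resize(p["image"][160:280,140:270],(390,360)),cv2.resize(s["image"][140:320,200:500],(410,360))]))
for q0 in(s,p):
    W=world(q0);i=q0["image"].astype(int)
    m=(abs(W[...,0]-.425)<.07)&(abs(W[...,1]-.19)<.06)&(W[...,2]>.015)&(W[...,2]<.04)&(i[...,1]>i[...,0]+8)&(i[...,1]>i[...,2]+8)
    q=W[m];print(len(q),cv2.minAreaRect((q[:,:2]*1000).astype(np.float32)),np.percentile(q[:,2],[10,50,90]))
    for t in "fan","flux_bottle","spare_board":print(t,[(f["position"],f["score"]) for f in find_in(q0,t)[:1]])
E
```

```text
time_s: 37.65
position: [0.4288, 0.1919, 0.2328]
tool_rot: [3.139, 0.011, -2.884]
wrist_force: [0.4, 1.1, -1.1]
grip_width: 0.996
gripper_force: 0.0
time_s: 38.55
position: [0.3255, 0.4794, 0.2261]
tool_rot: [-3.14, -0.001, -2.884]
wrist_force: [0.1, -0.7, -0.0]
grip_width: 0.996
gripper_force: 0.0
196 ((427.35205078125, 192.1157989501953), (85.59309387207031, 69.04659271240234), 14.944785118103027) [0.02027704 0.02429306 0.03084137]
fan [([0.5881, -0.2912, 0.0117], 0.46)]
flux_bottle [([0.5627, 0.1863, 0.0313], 0.54)]
spare_board [([0.5762, 0.2723, 0.0032], 0.75)]
410 ((424.31549072265625, 190.2272186279297), (75.2448959350586, 62.82691955566406), 14.914264678955078) [0.02083824 0.02397768 0.03204775]
fan []
flux_bottle [([0.5672, 0.1879, 0.0372], 0.59)]
spare_board [([0.5786, 0.2755, 0.0023], 0.87)]
```

View pics/c11.png

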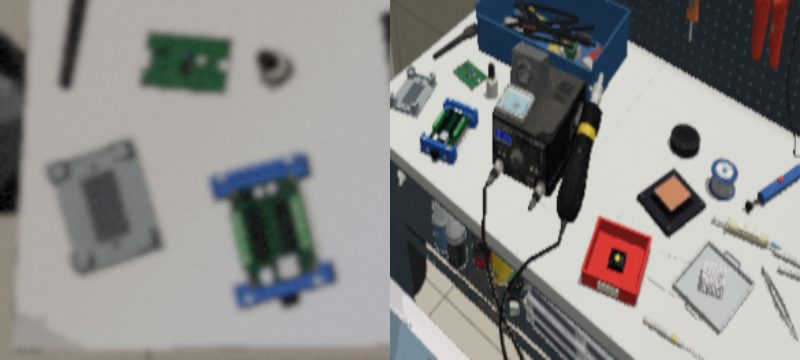

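All four parts are in place: the board is level across both jaws at (275,235), and the fan, heat sink and module are in theirs. The bottle and spare board haven't moved. Handing in.

```bash
python3 -c "
from bench import *
print(sign_off())"
```

```text
the job is handed in; nothing more can be done
None
```

The job is handed in: the last pictures show the fan flat in the red bin, the heat sink upright in the steel tray, the module in the tray pocket and the carrier board level across both jaws, with the bottle and spare board unmoved; no verdict came back at hand-in.

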